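Stir the tomatoes and let the spoon drip over its rest

ROBOT

A 7-joint arm with a two-finger parallel gripper is mounted at the origin on a cart in front of the work surface, level with it; the furniture and walls round the work are solid. World frame = base frame: x ahead of the robot, y to its left, z up, the work surface at z = 0. Lengths are in m, angles in rad, forces in N, time in s.
With the tool pointing down it reaches from about 0.4 to 0.875 m from the base axis. Payload 19.3 kg.
Tool frame: the origin (TCP) lies on the centre line of the jaws, within the pads' length; the fingertips stand bot.tip_reach ahead of it and the grasp point (between the pads) lies 11 mm behind it (bot.tip_reach is the distance from the TCP to the fingertips, in m); z points along the fingers, y is the line along which they close (so a half turn about z gives the same grasp; the last joint's range is limited). The gripper opens to 85 mm and grips with 20 to 120 N. Pads are 22 mm wide; open, the fingers measure 114 mm over their backs; the gripper's body (76 mm by 85 mm) begins 54 mm behind the grasp point. The pads swing forward as they close: fully open they stand 13 mm farther back than shut.
Start: joints at [1.168, 0.521, -0.036, 1.599, 0.021, 1.021, -0.113], TCP at [0.204, -0.591, 0.239] pointing down, gripper open.
Joint ranges: [-2.91, 2.91], [-0.3, 2.13], [-1.5, 1.42], [0.17, 2.43], [-1.26, 4.41], [0.16, 1.93], [-2.52, 2.52]. Speed limits (rad/s): [1.89, 1.89, 2.39, 2.39, 3.01, 3.01, 3.01].

INTERFACE

Orientations are given as a unit quaternion [w, x, y, z].
In Python, from cell import bot, cams gives the robot as it stands (bot), with the cameras (cams).
- The arm moves only by the shell command python3 shift.py 'ROWS' [FORCE]. ROWS is one flat JSON list of numbers that holds 1 to 5 rows one after another, with no inner brackets; each row has 7 numbers: a rotation vector rx, ry, rz in rad, then dx, dy, dz in m, then the finger opening in m; each row is the pose to reach, as a shift and turn from the pose commanded when the command began, along the tool's axes at that moment; what a row does not reach only later rows make up. A row lasts 1/8 s, in which the tool goes at most 0.0625 m and 0.188 rad, less where a joint would pass 70% of its speed; a pose out of reach is approached as far as the arm can. The fingers move at their own pace and stop on an object; FORCE is the grip in N (left out, the last holds). Time passes only in rows, so rows that do not move let the fingers close. It prints the time, the measured TCP pose, the force, the opening and the grip force at its end. Input that does not fit is refused with a message, and nothing moves.
- bot.get_obs(): the state, without advancing time (a new reading comes with each control period).
- cams.capture(name): name is "side" or "top" or "wrist"; returns the picture (400x640x3 uint8, red, green, blue); there is no depth.
- cams.calibration(name): a dict with "fx", "fy", "cx", "cy" (pixels), "extrinsics" (4x4, takes a point from world to camera coordinates). Camera axes: x right, y up, looking along -z (the intrinsics and any distortion apply to the point x, -y, -z); pixel columns grow to the right and rows downward; lengths in m; the calibration is good to about 2 mm. A picture is of the moment at which its call begins: read the wrist's pose just before it. calibration takes no time and is no camera call; for the wrist camera it gives the pose at the moment of the call.
- bot.job_done(): hands the job in; it is judged then, once.
The state is a dict: "clock": time; "joint_positions": joint angles; "joint_velocities": joint speeds; "joint_efforts": joint torques, N m; "tcp_pos": TCP position; "eef_rot": TCP orientation; "wrist_force": force on the tool from outside, world axes, zero at the start; "torque": the same for the moment, N m; "grip_width": finger opening in m; "finger_force": force on a finger pad.
Only numpy, scipy, OpenCV 4.12 (cv2) and the standard library are available. Lean on these libraries where they do the work, as an engineer would, in place of code of your own. Each camera call takes 0.05 s, during which the arm holds its last target. There are 200 camera calls.

TASK

Take the wooden spoon out of its stand and stir the cherry tomatoes in the white bowl with it, going round about three times in wide circles down among the tomatoes, without spilling any. Then lift the spoon out and carry it across over the row of spice jars to the grey spoon rest, touching neither the jars nor the rest. Finish holding the spoon still there to drip: upright, its tip about two centimetres above the middle of the rest, with the width of its flat head along the rest's length; do not put it down or let go.

Things in the scene. Friction and masses are not known exactly. Their poses are not given: they have to be found in the camera images.
- spoon: flat wooden spoon, 200 mm long, 60 g, upright, head down, in the slot of the blue stand (leans up to 4 degrees). Origin: the tip (lowest point of the head). z runs up the handle, x across the width of the flat head, y through its thickness. Head: 40 x 8 mm, rounded corners, up to 68 mm above the tip. Handle: 22 mm (x) by 12 mm (y), from 60 to 200 mm above the tip.
- spoon_stand: blue ceramic spoon stand, fixed, 52 x 22 mm (foot 68 x 44 mm, 6 mm high), 75 mm high, open on top; slot 44 mm (x) by 14 mm (y), inner floor 6 mm up. Origin: centre of its underside; the spoon stands in it with both x axes the same way.
- salad_bowl: white round bowl on a non-slip foot, fixed to the worktop, 156 mm across at the rim and 68 mm high, wall 4 mm, inner floor 5 mm above the underside; inner radius about 59 mm at the floor, 69 mm at 22 mm up, 74 mm at the rim. Origin: centre of its underside, z up; it stands on the worktop.
- jar_tray: narrow light wooden tray, fixed, 170 mm (x) by 62 mm (y), walls 16 mm high, floor 4 mm; it stands between the bowl and the spoon dish and carries a row of three spice jars along its x axis, whose tops are up to 111 mm above the worktop. Origin: centre of its underside.
- jar_red: glass spice jar with red cap, 40 mm across, 101 mm high, loose in the tray. Origin: centre of its underside.
- jar_green: glass spice jar with green cap, 44 mm across, 100 mm high, loose in the tray. Origin: centre of its underside.
- jar_white: glass spice jar with white cap, 43 mm across, 106 mm high, loose in the tray. Origin: centre of its underside.
- spoon_dish: dark grey oval spoon rest, a shallow loose dish, 90 mm (x) by 122 mm (y, its length), rim 16 mm high, floor about 6 mm above the worktop in the middle. Origin: centre of its underside.
- tomato_0: one of six red cherry tomatoes, alike, a rigid ball of 26 mm diameter, 12 g, loose in the bowl. Origin: its centre.
- tomato_1: one of six red cherry tomatoes, alike, a rigid ball of 26 mm diameter, 12 g, loose in the bowl. Origin: its centre.
- tomato_2: one of six red cherry tomatoes, alike, a rigid ball of 26 mm diameter, 12 g, loose in the bowl. Origin: its centre.
- tomato_3: one of six red cherry tomatoes, alike, a rigid ball of 26 mm diameter, 12 g, loose in the bowl. Origin: its centre.
- tomato_4: one of six red cherry tomatoes, alike, a rigid ball of 26 mm diameter, 12 g, loose in the bowl. Origin: its centre.
- tomato_5: one of six red cherry tomatoes, alike, a rigid ball of 26 mm diameter, 12 g, loose in the bowl. Origin: its centre.

How it is judged:
On the way, in this order (a step that is already met when the one before it is completed fails the run):
1. the spoon is drawn up out of its stand, held by the fingers (contact force between the fingers and spoon above 1 N and height (world z) of spoon above 0.08 m), for 0.05 s.
2. stirring: the tip, low in the bowl (under 30 mm above its underside), passes the bowl's +x side, over 14 mm from the centre (contact force between the fingers and spoon above 1 N and x of spoon in the frame of salad_bowl above 0.014 m and y of spoon in the frame of salad_bowl between -0.014 and 0.014 m and z of spoon in the frame of salad_bowl below 0.03 m and horizontal distance between spoon and salad_bowl below 0.085 m).
3. then it passes the -x side (contact force between the fingers and spoon above 1 N and x of spoon in the frame of salad_bowl below -0.014 m and y of spoon in the frame of salad_bowl between -0.014 and 0.014 m and z of spoon in the frame of salad_bowl below 0.03 m and horizontal distance between spoon and salad_bowl below 0.085 m).
4. then the +y side (contact force between the fingers and spoon above 1 N and y of spoon in the frame of salad_bowl above 0.014 m and x of spoon in the frame of salad_bowl between -0.014 and 0.014 m and z of spoon in the frame of salad_bowl below 0.03 m and horizontal distance between spoon and salad_bowl below 0.085 m).
5. then the -y side (about three full turns either way round always pass these four in this order), with a tomato shifted by 20 mm or more (contact force between the fingers and spoon above 1 N and y of spoon in the frame of salad_bowl below -0.014 m and x of spoon in the frame of salad_bowl between -0.014 and 0.014 m and z of spoon in the frame of salad_bowl below 0.03 m and horizontal distance between spoon and salad_bowl below 0.085 m and distance of any of tomato_0, tomato_1, tomato_2, tomato_3, tomato_4, tomato_5 from where it was at the start of the episode above 0.02 m).
6. the spoon is carried across above the jar tray, tip higher than 113 mm (contact force between the fingers and spoon above 1 N and x of spoon in the frame of jar_tray between -0.085 and 0.085 m and y of spoon in the frame of jar_tray between -0.03 and 0.03 m and height (world z) of spoon above 0.113 m).
At the end, for the whole second after the job is handed in: Spoon held still and upright (0.15 rad), tip within 20 mm of the rest's middle in plan, 18 to 48 mm above its underside, head width along the rest's length (0.26 rad), not touching it; all tomatoes in the bowl; jars upright where they were (contact force between the fingers and spoon above 1 N and horizontal distance between spoon and spoon_dish below 0.02 m and z of spoon in the frame of spoon_dish between 0.018 and 0.048 m and angle between spoon's own z axis and vertical below 0.15 rad and angle between the x axis of spoon and the y axis of spoon_dish, either way round below 0.26 rad and linear speed of spoon below 0.03 m/s and contact force between spoon and spoon_dish below 0.1 N and horizontal distance between each of tomato_0, tomato_1, tomato_2, tomato_3, tomato_4, tomato_5 and salad_bowl below 0.07 m and height (world z) of each of tomato_0, tomato_1, tomato_2, tomato_3, tomato_4, tomato_5 below 0.07 m and angle between each of jar_red, jar_green, jar_white's own z axis and vertical below 0.1 rad and distance of each of jar_red, jar_green, jar_white from where it was at the start of the episode below 0.015 m); the arm keeps its last pose, push and grip.
It fails at once if a tomato leaves the bowl (horizontal distance between any of tomato_0, tomato_1, tomato_2, tomato_3, tomato_4, tomato_5 and salad_bowl above 0.085 m).
It fails at once if a jar is touched by the spoon or shifted or tipped (contact force between spoon and jar_red above 0.5 N or distance of any of jar_red, jar_green, jar_white from where it was at the start of the episode above 0.015 m or angle between any of jar_red, jar_green, jar_white's own z axis and vertical above 0.2 rad or contact force between spoon and jar_green above 0.5 N or contact force between spoon and jar_white above 0.5 N).
It fails at once if the spoon rest is touched or shifted (contact force between spoon and spoon_dish above 0.5 N or distance of spoon_dish from where it was at the start of the episode above 0.015 m).
It also fails if it takes over 72 s, if anything falls off the work surface, if the arm or the gripper's body presses on something with over 40 N, if the wrist force passes 120 N, or if a joint passes its speed limit or range.

## Working session

There is one attempt and no reset: what is moved stays moved. The work goes in short steps, Python scripts to look and compute and a shell command to move; the robot and the scene stay as the last step left them, time stands still between calls to the robot, and variables do not carry over. Pictures are saved under pics/ and viewed, at most 10 in all, crops included, and the job is handed in when it is done.

```bash
ls; mkdir -p pics
python3 - <<'E'
from cell import bot, cams
import cv2,numpy as np
o=bot.get_obs();print({k:np.round(v,3).tolist() for k,v in o.items()},bot.tip_reach)
for n in("side","top"):
    im=cams.capture(n);cv2.imwrite(f"pics/{n}0.png",im[:,:,::-1])
    c=cams.calibration(n);print(n,{k:np.round(v,4).tolist() for k,v in c.items()})
E
```

```text
cell.py
pics
shift.py
{'clock': 0.0, 'joint_positions': [1.168, 0.522, -0.036, 1.6, 0.021, 1.021, -0.113], 'joint_velocities': [0.001, -0.001, -0.001, 0.0, -0.0, -0.001, -0.001], 'joint_efforts': [-0.001, -92.711, 1.979, -36.994, 0.018, 0.008, -0.0], 'tcp_pos': [0.204, -0.59, 0.239], 'eef_rot': [-0.001, 0.986, 0.166, -0.0], 'wrist_force': [0.282, 0.636, -0.305], 'torque': [-0.026, -0.038, 0.011], 'finger_force': 0.0, 'grip_width': 0.085} 0.008
side {'fx': 378.4293, 'fy': 378.4293, 'cx': 319.0161, 'cy': 202.6427, 'extrinsics': [[-0.8946, -0.4463, -0.0218, 0.464], [0.2441, -0.5289, 0.8128, -0.2053], [-0.3743, 0.7219, 0.5821, -0.6414], [0.0, 0.0, 0.0, 1.0]]}
top {'fx': 470.7425, 'fy': 470.7425, 'cx': 312.5894, 'cy': 193.2372, 'extrinsics': [[0.0047, -0.9998, 0.0201, -0.0544], [0.9806, 0.0085, 0.196, -0.5774], [-0.1961, 0.0188, 0.9804, -0.9589], [0.0, 0.0, 0.0, 1.0]]}
```

View pics/side0.png

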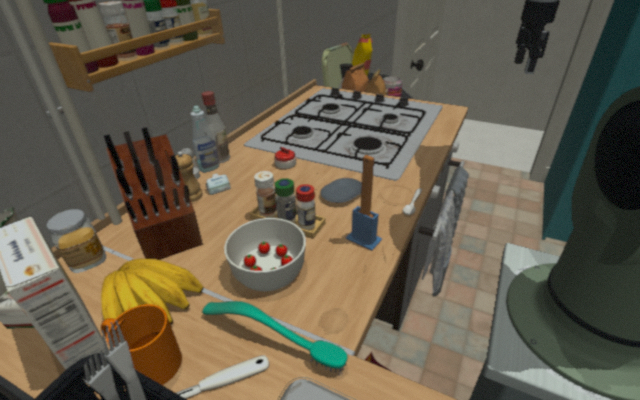

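View pics/top0.png

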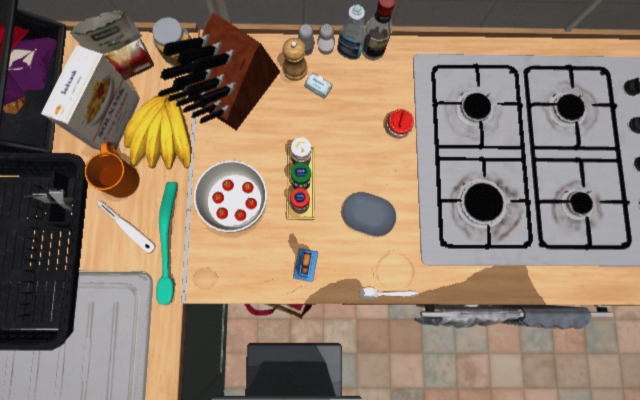

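Side view: spoon upright in the blue stand (≈366,240), handle top ≈(368,157), bowl ≈(265,255), jars (265–305,190), dish (341,191). Top view: bowl ≈(231,196), jars (300,150/174/198), dish (369,214), stand (305,264).

```bash
cat > h.py <<'E'
from cell import bot, cams
import cv2,numpy as np
from scipy.spatial.transform import Rotation as Ro
def ray(c,u,v):
    E=np.array(c["extrinsics"]);R=E[:3,:3]
    d=R.T@np.array([(u-c["cx"])/c["fx"],-(v-c["cy"])/c["fy"],-1]);return -R.T@E[:3,3],d
def plane(c,p,z):
    o,d=ray(c,*p);return o+d*(z-o[2])/d[2]
def proj(c,P):
    E=np.array(c["extrinsics"]);q=E[:3,:3]@P+E[:3,3]
    return np.array([c["cx"]-c["fx"]*q[0]/q[2],c["cy"]+c["fy"]*q[1]/q[2]])
def two(c1,p1,c2,p2):
    o1,d1=ray(c1,*p1);o2,d2=ray(c2,*p2)
    s=np.linalg.lstsq(np.c_[d1,-d2],o2-o1,rcond=None)[0]
    a,b=o1+d1*s[0],o2+d2*s[1];return (a+b)/2,np.linalg.norm(a-b)
def mask(im,roi,lo,hi):
    h=cv2.cvtColor(im,cv2.COLOR_RGB2HSV);m=cv2.inRange(h,np.array(lo),np.array(hi))
    k=np.zeros_like(m);x0,y0,x1,y1=roi;k[y0:y1,x0:x1]=m[y0:y1,x0:x1];return k
def big(m):
    return max(cv2.findContours(m,cv2.RETR_EXTERNAL,cv2.CHAIN_APPROX_NONE)[0],key=cv2.contourArea).reshape(-1,2)
E
python3 - <<'E'
from h import *
t=cv2.imread("pics/top0.png")[:,:,::-1].copy();s=cv2.imread("pics/side0.png")[:,:,::-1].copy()
ct,cs=cams.calibration("top"),cams.calibration("side")
def onp(cnt,z): return np.array([plane(ct,p,z)[:2] for p in cnt],np.float32)
# stand
m=mask(t,(285,240,330,290),(95,90,40),(125,255,255));c=big(m)
for z in(0,.006,.075):print("stand",z,cv2.minAreaRect(onp(c,z)))
ms=mask(s,(340,170,390,260),(95,90,40),(125,255,255));c=big(ms);print("side stand bbox",cv2.boundingRect(c))
# dish
c=big(mask(t,(335,185,405,245),(90,20,30),(130,160,160)));print("dish",cv2.fitEllipse(onp(c,.012)))
# bowl rim: grey/white low sat
c=big(mask(t,(185,150,275,240),(0,0,90),(180,45,255)));print("bowl",cv2.fitEllipse(cv2.convexHull(onp(c,.068))),cv2.minEnclosingCircle(onp(c,.068)))
# tomatoes
m=mask(t,(200,165,262,230),(0,130,60),(8,255,255));n,l,st,ce=cv2.connectedComponentsWithStats(m)
print("tom",[np.round(plane(ct,ce[i],.018)[:2],3).tolist() for i in range(1,n) if st[i,4]>15])
# spoon in side view (brown)
m=mask(s,(350,150,385,225),(5,80,40),(20,255,255));c=big(m);print("side spoon",cv2.boundingRect(c))
ys=np.where(m.any(1))[0]
for y in ys[::6]:
    x=np.where(m[y])[0];print(y,x.min(),x.max(),end=" | ")
print()
for n,(u,v),z in(("white",(301,147),.11),("green",(300,172),.104),("red",(299,197),.105)):print(n,plane(ct,(u,v),z))
cv2.imwrite("pics/z.png",np.hstack([cv2.resize(t[238:288,280:330],(400,400),interpolation=0),cv2.resize(s[150:260,320:400],(400,550),interpolation=0)[:400]])[:,:,::-1])
cv2.imwrite("pics/z2.png",np.hstack([cv2.resize(t[235:295,270:340],(420,360),interpolation=2),cv2.resize(t[130:240,180:400],(380,190),interpolation=2)[:1].repeat(360,0)])[:,:420,::-1])
E
```

```text
stand 0 ((0.4280520975589752, -0.03680611774325371), (0.041994888335466385, 0.06501731276512146), 79.23550415039062)
stand 0.006 ((0.4277697205543518, -0.03677539527416229), (0.04175589978694916, 0.06464733183383942), 79.23550415039062)
stand 0.075 ((0.4245222806930542, -0.03642196208238602), (0.03900757431983948, 0.060392290353775024), 79.23550415039062)
side stand bbox (348, 214, 33, 35)
dish ((0.5413082838058472, -0.17778930068016052), (0.08751149475574493, 0.11947685480117798), 160.66043090820312)
bowl ((0.5695406198501587, 0.1250123530626297), (0.15387479960918427, 0.15559861063957214), 113.63020324707031) ((0.5693743228912354, 0.12435916811227798), 0.07831212133169174)
tom [[0.603, 0.139], [0.598, 0.094], [0.575, 0.16], [0.561, 0.087], [0.539, 0.15], [0.535, 0.109]]
side spoon (350, 155, 35, 70)
155 365 367 | 161 364 373 | 167 364 372 | 173 350 372 | 179 356 384 | 185 362 384 | 191 362 384 | 197 356 384 | 203 350 384 | 209 350 384 | 215 350 384 | 221 350 384 | 
white [ 0.6654603  -0.02489679  0.11      ]
green [ 0.61325958 -0.0232927   0.104     ]
red [ 0.56019285 -0.02177335  0.105     ]
```

View pics/z.png

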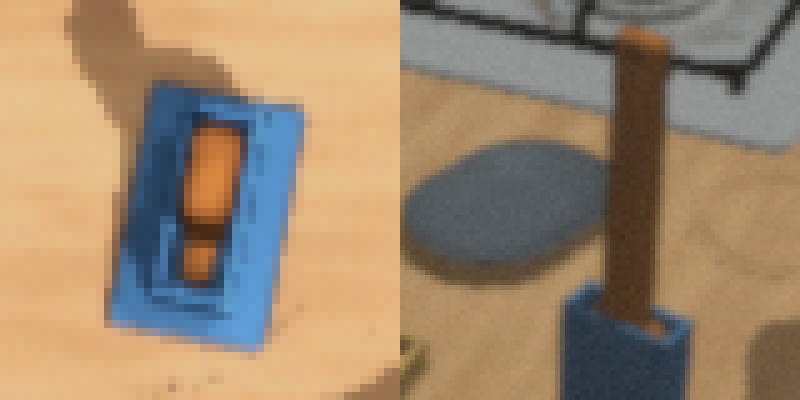

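The crop shows the handle's top face at left (centre ≈(214,175), i.e. top pixel ≈(306.3,259.4)) and at right (≈(642,42), i.e. side pixel ≈(368,158)).

Run:
```python
from h import *
ct,cs=cams.calibration("top"),cams.calibration("side")
P,e=two(ct,(306.3,259.4),cs,(368,158));print(P,e,plane(ct,(306.3,259.4),.206),plane(cs,(368,158),.206))
# shoulder / stand mouth checks: project upright hypothesis
S=np.array([.428,-.037,0]);
for z in(0,.075,.206):print(z,proj(ct,S+[0,0,z]),proj(cs,S+[0,0,z]))
# red/white jars in side view check
for n,xy in(("W",(.665,-.025,.11)),("G",(.613,-.023,.104)),("R",(.56,-.022,.105)),("dish",(.541,-.178,.012)),("bowl",(.569,.124,.068))):print(n,proj(cs,np.array(xy)))
o=bot.get_obs();R=Ro.from_quat(np.roll(o["eef_rot"],-1)).as_matrix();print(R.round(3))
```

```text
[ 0.42840547 -0.03678301  0.20297971] 0.0017093684603605168 [ 0.42741299 -0.03701463  0.206     ] [ 0.427473   -0.03140872  0.206     ]
0 [305.6417074  264.53887358] [363.63534271 239.77842513]
0.075 [305.84781473 262.81107706] [365.32918586 212.44385006]
0.206 [306.29421392 259.0689153 ] [368.7885229 156.6184286]
W [264.28987048 175.92113486]
G [284.07677378 183.88198068]
R [305.20699224 189.33110678]
dish [342.23997754 190.64059407]
bowl [265.89605653 242.68647695]
[[ 0.945  0.327 -0.   ]
 [ 0.327 -0.945  0.001]
 [-0.    -0.001 -1.   ]]
```

```bash
cat > go.py <<'E'
# usage: go.py x y z yaw_deg -> remaining shift in tool axes (tool pointing straight down, TCP target)
import sys;from h import *
x,y,z,a=map(float,sys.argv[1:]);o=bot.get_obs()
R=Ro.from_quat(np.roll(o["eef_rot"],-1));T=Ro.from_euler("ZX",[a,180],degrees=True)
print("t",o["clock"],"tcp",np.round(o["tcp_pos"],4),"rot",(R.inv()*T).as_rotvec().round(4),"shift",R.inv().apply(np.array([x,y,z])-o["tcp_pos"]).round(4),"Fw",np.round(o["wrist_force"],1),"grip",o["grip_width"],o["finger_force"],"j",np.round(o["joint_positions"],2))
E
python3 shift.py '[0, 0, 0.05, 0.04, -0.045, -0.02, 0.085, 0, 0, 0.1, 0.08, -0.09, -0.04, 0.085, 0, 0, 0.16, 0.12, -0.135, -0.06, 0.085, 0, 0, 0.21, 0.16, -0.18, -0.06, 0.085, 0, 0, 0.26, 0.2, -0.225, -0.06, 0.085]'
python3 go.py .428 -.037 .3 -10.8
```

```text
clock: 0.72
tcp_pos: [0.3202, -0.3107, 0.2995]
eef_rot: [0.0, 0.999, 0.036, 0.0]
wrist_force: [1.7, -0.7, 0.8]
grip_width: 0.0849
finger_force: 0.0
t 0.725 tcp [ 0.3202 -0.3107  0.2995] rot [ 0.0003 -0.0004  0.2598] shift [ 0.1271 -0.2654 -0.0006] Fw [ 1.7 -0.7  0.8] grip 0.08488004592895775 0.0 j [ 0.73  0.17 -0.11  1.96  0.02  1.01 -0.89]
```

```bash
python3 shift.py '[0, 0, 0.06, 0.026, -0.053, 0, 0.085, 0, 0, 0.12, 0.052, -0.106, 0, 0.085, 0, 0, 0.18, 0.078, -0.159, 0, 0.085, 0, 0, 0.24, 0.104, -0.212, 0, 0.085, 0, 0, 0.26, 0.127, -0.265, 0, 0.085]'
python3 shift.py '[0, 0, 0, 0, 0, 0, 0.085, 0, 0, 0, 0, 0, 0, 0.085]'
python3 go.py .428 -.037 .16 -10.8
python3 - <<'E'
from h import *
o=cams.calibration("wrist");cv2.imwrite("pics/w1.png",cams.capture("wrist")[:,:,::-1])
for P in((.428,-.037,.206),(.428,-.037,.075)):print(proj(o,np.array(P)))
E
```

```text
clock: 1.35
tcp_pos: [0.4275, -0.0373, 0.2994]
eef_rot: [0.0, 0.996, -0.094, 0.0]
wrist_force: [1.4, -1.3, 0.5]
grip_width: 0.0849
finger_force: 0.0
clock: 1.6
tcp_pos: [0.4268, -0.0395, 0.2991]
eef_rot: [0.0, 0.996, -0.093, -0.0]
wrist_force: [-0.1, -0.3, 0.2]
grip_width: 0.0854
finger_force: 0.0
t 1.6 tcp [ 0.4268 -0.0395  0.2991] rot [0.0003 0.0006 0.0015] shift [ 0.0008 -0.0027  0.1391] Fw [-0.1 -0.3  0.2] grip 0.08542402368072691 0.0 j [ 0.27  0.15 -0.35  1.99  0.06  1.01 -1.87]
[313.27306695 201.62843371]
[314.2109692  168.75397145]
```

View pics/w1.png

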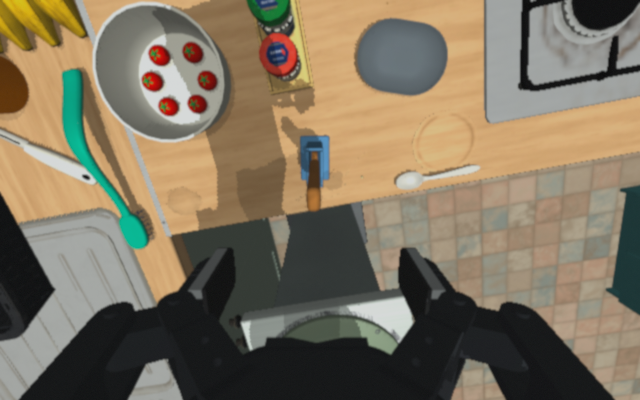

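The wrist view shows the handle top at ≈(314,200), within 2 px of the prediction, aligned with the jaws; descend.

```bash
python3 shift.py '[0, 0, 0, 0.001, -0.003, 0.03, 0.06, 0, 0, 0, 0.001, -0.003, 0.06, 0.05, 0, 0, 0, 0.001, -0.003, 0.1, 0.045, 0, 0, 0, 0.001, -0.003, 0.13, 0.04, 0, 0, 0, 0.001, -0.003, 0.139, 0.04]' 60
python3 shift.py '[0, 0, 0, 0, 0, 0, 0.0, 0, 0, 0, 0, 0, 0, 0.0, 0, 0, 0, 0, 0, 0, 0, 0, 0, 0, 0, 0, 0, 0, 0, 0, 0, 0, 0, 0, 0]' 60
python3 go.py .428 -.037 .16 -10.8
```

```text
clock: 2.28
tcp_pos: [0.4277, -0.0374, 0.1591]
eef_rot: [0.0, 0.996, -0.094, -0.001]
wrist_force: [0.4, -0.5, 1.0]
grip_width: 0.04
finger_force: 0.0
clock: 2.9
tcp_pos: [0.4293, -0.0365, 0.1612]
eef_rot: [0.0, 0.996, -0.094, 0.001]
wrist_force: [-1.2, -1.2, 9.7]
grip_width: 0.0112
finger_force: 59.7
t 2.9 tcp [ 0.4293 -0.0365  0.1612] rot [-0.0001 -0.0019  0.0011] shift [-0.0012  0.0007  0.0012] Fw [-1.2 -1.2  9.7] grip 0.011197598468783545 59.72275972366333 j [ 0.21  0.35 -0.33  2.15  0.18  0.66 -2.  ]
```

```bash
python3 shift.py '[0, 0, 0, 0, 0, -0.015, 0, 0, 0, 0, 0, 0, -0.04, 0, 0, 0, 0, 0, 0, -0.07, 0, 0, 0, 0, 0, 0, -0.11, 0, 0, 0, 0, 0, 0, -0.15, 0]' 80
python3 shift.py '[0, 0, 0, 0, 0, 0, 0, 0, 0, 0, 0, 0, 0, 0]'
python3 go.py .569 .125 .31 -10.8
python3 - <<'E'
from h import *
o=bot.get_obs()["tcp_pos"]
for n in("side","top","wrist"):
    c=cams.calibration(n);cv2.imwrite(f"pics/{n}2.png",cams.capture(n)[:,:,::-1])
    for d in(-.04,.154):print(n,d,proj(c,o-[0,0,d]))
s=cv2.imread("pics/side2.png");w=cv2.imread("pics/wrist2.png")
cv2.imwrite("pics/z3.png",np.hstack([cv2.resize(s[60:240,300:440],(466,600),interpolation=2),cv2.resize(w[100:400,240:400],(320,600))]))
E
```

```text
clock: 3.52
tcp_pos: [0.4284, -0.0364, 0.3121]
eef_rot: [-0.0, 0.996, -0.093, 0.0]
wrist_force: [0.1, -0.3, -0.7]
grip_width: 0.0109
finger_force: 77.8
clock: 3.78
tcp_pos: [0.4283, -0.0365, 0.3101]
eef_rot: [0.0, 0.996, -0.094, 0.0]
wrist_force: [0.6, 0.2, -1.0]
grip_width: 0.0109
finger_force: 77.9
t 3.775 tcp [ 0.4283 -0.0365  0.3101] rot [ 0.0002 -0.      0.0011] shift [ 0.1081 -0.1849  0.    ] Fw [ 0.6  0.2 -1. ] grip 0.010881457667812608 77.88687229156494 j [ 0.27  0.14 -0.36  1.97  0.06  1.04 -1.87]
side -0.04 [373.2743579   79.54816965]
side 0.154 [367.13481285 179.34247838]
top -0.04 [306.64478843 253.14111327]
top 0.154 [305.84987476 260.44323691]
wrist -0.04 [317.05764608 310.82586626]
wrist 0.154 [316.44211791 183.44137614]
```

View pics/z3.png

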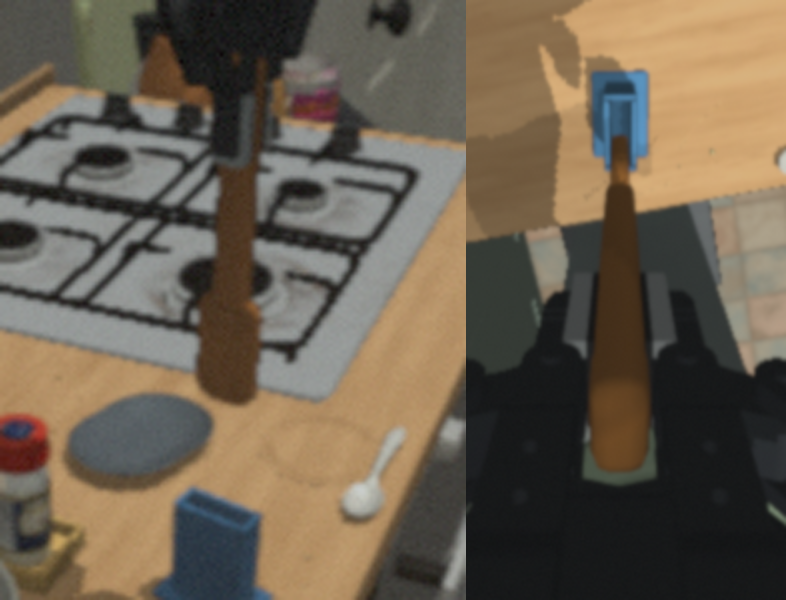

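The tip is seen at ≈(368,179) in the side view, within 1 px of tcp−0.154 m: spoon is straight in the grip. Now carry to above the bowl centre.

```bash
python3 shift.py '[0, 0, 0, 0.02, -0.035, 0, 0, 0, 0, 0, 0.045, -0.075, 0, 0, 0, 0, 0, 0.07, -0.115, 0, 0, 0, 0, 0, 0.09, -0.155, 0, 0, 0, 0, 0, 0.108, -0.185, 0, 0]'
python3 shift.py '[0, 0, 0, 0, 0, 0, 0, 0, 0, 0, 0, 0, 0, 0]'
python3 go.py .569 .125 .167 -10.8
python3 - <<'E'
from h import *
ct=cams.calibration("top");t=cams.capture("top");cw=cams.calibration("wrist");w=cams.capture("wrist")
for c,im in((ct,t),(cw,w)):
    m=mask(im,(0,0,640,400),(0,130,60),(8,255,255));n,l,st,ce=cv2.connectedComponentsWithStats(m)
    P=[plane(c,ce[i],.018)[:2] for i in range(1,n) if st[i,4]>15]
    print([np.round(p-[.569,.125],3).tolist() for p in P if np.hypot(*(p-[.569,.125]))<.07])
E
```

```text
clock: 4.55
tcp_pos: [0.5697, 0.1269, 0.3092]
eef_rot: [0.0, 0.996, -0.093, -0.001]
wrist_force: [0.3, -1.5, -0.3]
grip_width: 0.0111
finger_force: 78.0
clock: 4.8
tcp_pos: [0.5688, 0.1248, 0.3095]
eef_rot: [0.0, 0.996, -0.093, -0.001]
wrist_force: [1.3, 0.2, -1.0]
grip_width: 0.0111
finger_force: 78.0
t 4.8 tcp [0.5688 0.1248 0.3095] rot [0.0007 0.0014 0.0012] shift [ 0.0004 -0.0003  0.1425] Fw [ 1.3  0.2 -1. ] grip 0.011112139867615464 78.03930759429932 j [-0.02  0.41 -0.42  1.61  0.18  1.16 -2.24]
[]
[[0.032, -0.03], [0.037, 0.014], [-0.004, -0.039], [0.008, 0.035], [-0.031, -0.016], [-0.027, 0.024]]
```

```bash
python3 shift.py '[0, 0, 0, 0, 0, 0.025, 0, 0, 0, 0, 0, 0, 0.05, 0, 0, 0, 0, 0, 0, 0.07, 0, 0, 0, 0, 0, 0, 0.09, 0, 0, 0, 0, 0, 0, 0.1, 0]'
python3 shift.py '[0, 0, 0, 0, 0, 0.01, 0, 0, 0, 0, 0, 0, 0.02, 0, 0, 0, 0, 0, 0, 0.03, 0, 0, 0, 0, 0, 0, 0.037, 0, 0, 0, 0, 0, 0, 0.041, 0]'
python3 go.py .595 .125 .167 -10.8
```

```text
clock: 5.52
tcp_pos: [0.5687, 0.1245, 0.2096]
eef_rot: [0.0, 0.996, -0.094, -0.0]
wrist_force: [-0.4, -0.0, 0.3]
grip_width: 0.0109
finger_force: 78.1
clock: 6.15
tcp_pos: [0.5691, 0.1252, 0.1689]
eef_rot: [0.0, 0.996, -0.093, -0.0]
wrist_force: [0.6, -0.7, -0.3]
grip_width: 0.0115
finger_force: 78.1
t 6.15 tcp [0.5691 0.1252 0.1689] rot [0.0001 0.0003 0.0013] shift [ 0.0255 -0.0046  0.0019] Fw [ 0.6 -0.7 -0.3] grip 0.011488541392481625 78.09584498405457 j [-0.05  0.56 -0.39  1.77  0.27  0.87 -2.31]
```

```bash
python3 shift.py '[0, 0, 0, 0.006, 0, 0, 0, 0, 0, 0, 0.012, 0, 0, 0, 0, 0, 0, 0.018, 0, 0, 0, 0, 0, 0, 0.023, 0, 0, 0, 0, 0, 0, 0.026, 0, 0, 0]'
python3 shift.py '[0, 0, 0, -0.001, 0.008, 0, 0, 0, 0, 0, -0.005, 0.015, 0, 0, 0, 0, 0, -0.011, 0.021, 0, 0, 0, 0, 0, -0.018, 0.025, 0, 0, 0, 0, 0, -0.026, 0.026, 0, 0]'
python3 shift.py '[0, 0, 0, -0.008, -0.001, 0, 0, 0, 0, 0, -0.015, -0.005, 0, 0, 0, 0, 0, -0.021, -0.011, 0, 0, 0, 0, 0, -0.025, -0.018, 0, 0, 0, 0, 0, -0.026, -0.026, 0, 0]'
python3 go.py .569 .125 .167 -10.8
python3 - <<'E'
from h import *
cv2.imwrite("pics/w4.png",cams.capture("wrist")[:,:,::-1])
E
```

```text
clock: 6.78
tcp_pos: [0.595, 0.1203, 0.1693]
eef_rot: [-0.0, 0.996, -0.094, -0.0]
wrist_force: [-0.2, 0.5, -1.3]
grip_width: 0.0107
finger_force: 78.1
clock: 7.4
tcp_pos: [0.5639, 0.0995, 0.1695]
eef_rot: [-0.0, 0.996, -0.094, 0.0]
wrist_force: [1.7, -0.7, 0.8]
grip_width: 0.011
finger_force: 78.3
clock: 8.02
tcp_pos: [0.544, 0.1309, 0.1696]
eef_rot: [-0.0, 0.996, -0.093, 0.001]
wrist_force: [3.7, 0.1, 1.0]
grip_width: 0.0113
finger_force: 78.1
t 8.025 tcp [0.544  0.1309 0.1696] rot [-0.0006 -0.0011  0.0015] shift [0.0256 0.0011 0.0026] Fw [3.7 0.1 1. ] grip 0.01131814972373201 78.06855082511902 j [-0.06  0.53 -0.39  1.83  0.26  0.84 -2.34]
```

View pics/w4.png

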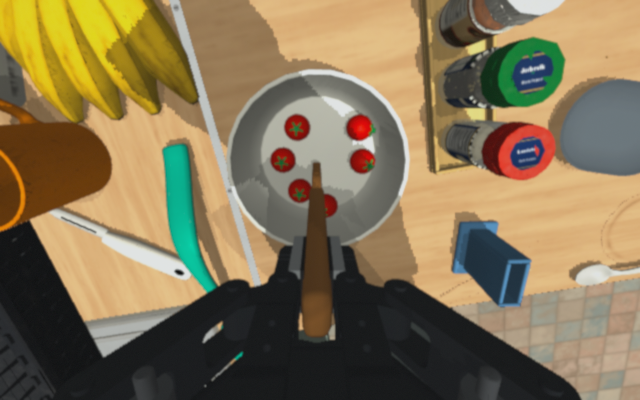

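Wrist view: all six tomatoes inside the bowl (around 282–362, 127–205), the head among them. Continue stirring.

```bash
python3 shift.py '[0, 0, 0, 0.001, -0.008, 0, 0, 0, 0, 0, 0.005, -0.015, 0, 0, 0, 0, 0, 0.011, -0.021, 0, 0, 0, 0, 0, 0.018, -0.025, 0, 0, 0, 0, 0, 0.026, -0.026, 0, 0]' | grep force
python3 shift.py '[0, 0, 0, 0.008, 0.001, 0, 0, 0, 0, 0, 0.015, 0.005, 0, 0, 0, 0, 0, 0.021, 0.011, 0, 0, 0, 0, 0, 0.025, 0.018, 0, 0, 0, 0, 0, 0.026, 0.026, 0, 0]' | grep force
python3 shift.py '[0, 0, 0, -0.001, 0.008, 0, 0, 0, 0, 0, -0.005, 0.015, 0, 0, 0, 0, 0, -0.011, 0.021, 0, 0, 0, 0, 0, -0.018, 0.025, 0, 0, 0, 0, 0, -0.026, 0.026, 0, 0]' | grep force
python3 shift.py '[0, 0, 0, -0.008, -0.001, 0, 0, 0, 0, 0, -0.015, -0.005, 0, 0, 0, 0, 0, -0.021, -0.011, 0, 0, 0, 0, 0, -0.025, -0.018, 0, 0, 0, 0, 0, -0.026, -0.026, 0, 0]' | grep force
python3 go.py .569 .125 .167 -10.8
```

```text
wrist_force: [-6.0, 2.1, 9.7]
finger_force: 79.5
wrist_force: [-4.7, 0.3, 2.0]
finger_force: 78.5
wrist_force: [0.0, -0.2, -0.7]
finger_force: 78.2
wrist_force: [5.8, -2.1, 3.0]
finger_force: 78.3
t 10.575 tcp [0.5446 0.1307 0.1699] rot [-0.0008 -0.0023  0.0013] shift [0.0251 0.0011 0.0029] Fw [ 5.8 -2.1  3. ] grip 0.011135339548007073 78.33546280860901 j [-0.06  0.53 -0.39  1.83  0.26  0.84 -2.34]
```

```bash
python3 shift.py '[0, 0, 0, 0.001, -0.008, 0, 0, 0, 0, 0, 0.005, -0.015, 0, 0, 0, 0, 0, 0.011, -0.021, 0, 0, 0, 0, 0, 0.018, -0.025, 0, 0, 0, 0, 0, 0.026, -0.026, 0, 0]' | grep force
python3 shift.py '[0, 0, 0, 0.008, 0.001, 0, 0, 0, 0, 0, 0.015, 0.005, 0, 0, 0, 0, 0, 0.021, 0.011, 0, 0, 0, 0, 0, 0.025, 0.018, 0, 0, 0, 0, 0, 0.026, 0.026, 0, 0]' | grep force
python3 - <<'E'
from h import *
t=cv2.resize(cams.capture("wrist")[40:300,180:460],(560,520));s=cv2.resize(cams.capture("side")[190:300,200:320],(240,220))
o=np.zeros((520,800,3),np.uint8);o[:,:560]=t;o[:220,560:]=s
cv2.imwrite("pics/z5.png",o[:,:,::-1])
E
python3 go.py .569 .125 .167 -10.8
```

```text
wrist_force: [0.7, -1.3, -0.4]
finger_force: 77.9
wrist_force: [-2.9, 2.1, 3.0]
finger_force: 78.8
t 11.925 tcp [0.5941 0.1193 0.1692] rot [0.0007 0.0013 0.0003] shift [-0.0257 -0.0009  0.0023] Fw [-5.   1.   2.6] grip 0.010753657903107531 78.54957461357117 j [-0.03  0.59 -0.38  1.7   0.27  0.9  -2.29]
```

View pics/z5.png

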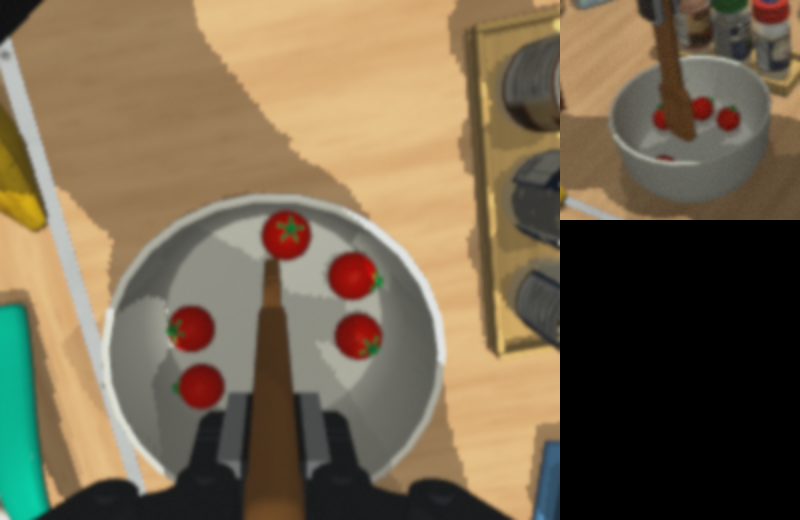

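All visible tomatoes (five, one hidden by the fingers) are in the bowl; the side view puts the tip near (262,255) — check against an upright spoon.

```bash
python3 - <<'E'
from h import *
o=bot.get_obs()["tcp_pos"];c=cams.calibration("side")
for d in(.02,.08,.13,.154):print(d,proj(c,o-[0,0,d]))
E
python3 shift.py '[0, 0, 0, -0.001, 0.008, 0, 0, 0, 0, 0, -0.005, 0.015, 0, 0, 0, 0, 0, -0.011, 0.021, 0, 0, 0, 0, 0, -0.018, 0.025, 0, 0, 0, 0, 0, -0.026, 0.026, 0, 0]' | grep force
python3 shift.py '[0, 0, 0, -0.008, -0.001, 0, 0, 0, 0, 0, -0.015, -0.005, 0, 0, 0, 0, 0, -0.021, -0.011, 0, 0, 0, 0, 0, -0.025, -0.018, 0, 0, 0, 0, 0, -0.026, -0.026, 0, 0]' | grep force
python3 shift.py '[0, 0, 0, 0.001, -0.008, 0, 0, 0, 0, 0, 0.005, -0.015, 0, 0, 0, 0, 0, 0.011, -0.021, 0, 0, 0, 0, 0, 0.018, -0.025, 0, 0, 0, 0, 0, 0.026, -0.026, 0, 0]' | grep force
python3 shift.py '[0, 0, 0, 0.008, 0.001, 0, 0, 0, 0, 0, 0.015, 0.005, 0, 0, 0, 0, 0, 0.021, 0.011, 0, 0, 0, 0, 0, 0.025, 0.018, 0, 0, 0, 0, 0, 0.026, 0.026, 0, 0]' | grep force
python3 shift.py '[0, 0, 0, -0.009, 0, 0, 0, 0, 0, 0, -0.018, 0, 0, 0, 0, 0, 0, -0.026, 0, 0, 0, 0, 0, 0, -0.026, 0, 0, 0, 0, 0, 0, -0.026, 0, -0.01, 0]' | grep force
python3 go.py .569 .125 .31 -10.8
```

```text
0.02 [251.11313115 203.79080689]
0.08 [255.06272496 229.16572768]
0.13 [258.07488069 248.51789827]
0.154 [259.43971353 257.28652781]
wrist_force: [0.9, -0.2, -0.8]
finger_force: 78.1
wrist_force: [2.7, -6.2, 1.9]
finger_force: 78.2
wrist_force: [0.4, 1.7, -1.5]
finger_force: 78.3
wrist_force: [-0.4, 1.6, 1.1]
finger_force: 78.4
wrist_force: [0.4, -0.3, -0.6]
finger_force: 78.2
t 15.05 tcp [0.569  0.1252 0.1793] rot [0.0004 0.0008 0.0014] shift [-1.000e-04  3.000e-04 -1.307e-01] Fw [ 0.4 -0.3 -0.6] grip 0.01079496363402029 78.2410204410553 j [-0.04  0.55 -0.39  1.76  0.26  0.89 -2.31]
```

```bash
python3 shift.py '[0, 0, 0, 0, 0, -0.015, 0, 0, 0, 0, 0, 0, -0.035, 0, 0, 0, 0, 0, 0, -0.06, 0, 0, 0, 0, 0, 0, -0.085, 0, 0, 0, 0, 0, 0, -0.11, 0]' | grep force
python3 shift.py '[0, 0, 0, 0, 0, -0.025, 0, 0, 0, 0, 0, 0, -0.04, 0, 0, 0, 0, 0, 0, -0.04, 0]'
python3 go.py .541 -.178 .33 70.7
python3 - <<'E'
from h import *
o=bot.get_obs()["tcp_pos"];c=cams.calibration("side")
s=cams.capture("side");w=cams.capture("wrist");cw=cams.calibration("wrist")
for d in(.02,.08,.154):print(d,proj(c,o-[0,0,d]),proj(cw,o-[0,0,d]))
cv2.imwrite("pics/z6.png",np.hstack([cv2.resize(s[60:280,200:340],(382,600),interpolation=2),cv2.resize(w[40:340,220:420],(400,600))])[:,:,::-1])
E
```

```text
wrist_force: [0.0, 0.1, -0.5]
finger_force: 78.2
clock: 16.05
tcp_pos: [0.5695, 0.1253, 0.3303]
eef_rot: [-0.0, 0.996, -0.094, 0.001]
wrist_force: [0.2, -0.3, -1.0]
grip_width: 0.0107
finger_force: 78.3
t 16.05 tcp [0.5695 0.1253 0.3303] rot [ 5.0000e-04 -1.8000e-03 -1.4213e+00] shift [2.850e-02 3.033e-01 2.000e-04] Fw [ 0.2 -0.3 -1. ] grip 0.010703268425774046 78.26393723487854 j [-0.01  0.4  -0.43  1.58  0.17  1.2  -2.23]
0.02 [248.89275998 125.04590952] [316.12603446 242.37027615]
0.08 [253.65327975 159.27217307] [316.09582501 207.82389352]
0.154 [258.83229263 196.50723737] [316.07456598 183.5128653 ]
```

View pics/z6.png

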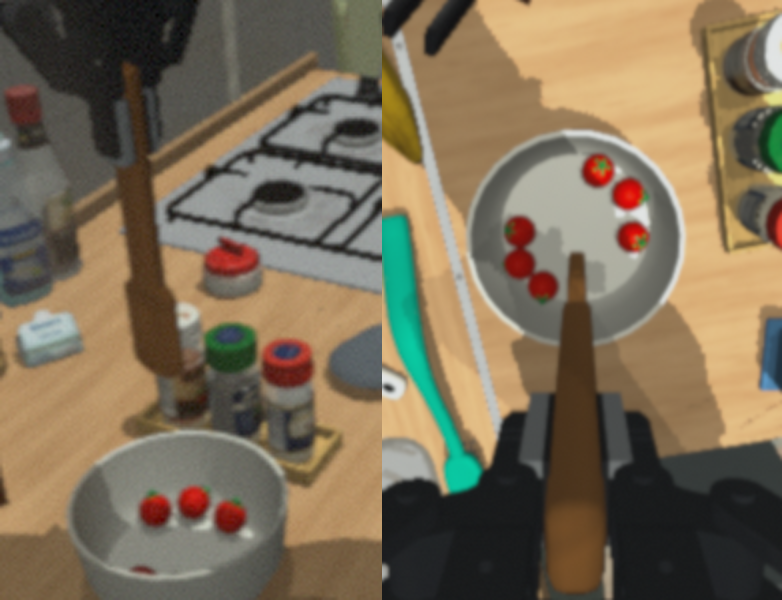

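All six tomatoes are in the bowl, none on the spoon; tip at side (259,197) matches. Carry across.

```bash
python3 shift.py '[0, 0, 0, 0.003, 0.02, 0, 0, 0, 0, 0, 0.006, 0.06, 0, 0, 0, 0, 0, 0.009, 0.1, 0, 0, 0, 0, 0, 0.012, 0.14, 0, 0, 0, 0, 0, 0.015, 0.18, 0, 0]'
python3 shift.py '[0, 0, 0, 0.003, 0.04, 0, 0, 0, 0, 0, 0.006, 0.07, 0, 0, 0, 0, 0, 0.009, 0.1, 0, 0, 0, 0, 0, 0.012, 0.115, 0, 0, 0, 0, 0, 0.0135, 0.123, 0, 0]'
python3 go.py .541 -.178 .33 70.7
```

```text
clock: 16.77
tcp_pos: [0.5496, -0.0569, 0.3287]
eef_rot: [0.0, 0.996, -0.094, -0.0]
wrist_force: [0.5, 0.1, -0.4]
grip_width: 0.0111
finger_force: 78.3
clock: 17.4
tcp_pos: [0.5406, -0.1785, 0.3289]
eef_rot: [-0.0, 0.996, -0.094, -0.0]
wrist_force: [-0.4, 0.5, -0.1]
grip_width: 0.0112
finger_force: 78.2
t 17.4 tcp [ 0.5406 -0.1785  0.3289] rot [-6.0000e-04  3.0000e-04 -1.4219e+00] shift [ 0.0003 -0.0005 -0.0011] Fw [-0.4  0.5 -0.1] grip 0.011245052496359981 78.23354601860046 j [ 0.45  0.36 -0.32  1.62  0.12  1.18 -1.66]
```

Now turn, then re-measure the dish (side and wrist views) before descending.

```bash
python3 shift.py '[0, 0, -0.1, 0, 0, 0, 0, 0, 0, -0.24, 0, 0, 0, 0, 0, 0, -0.4, 0, 0, 0, 0, 0, 0, -0.56, 0, 0, 0, 0, 0, 0, -0.72, 0, 0, 0, 0]' | grep -A3 tcp
python3 shift.py '[0, 0, -0.16, 0, 0, 0, 0, 0, 0, -0.32, 0, 0, 0, 0, 0, 0, -0.48, 0, 0, 0, 0, 0, 0, -0.62, 0, 0, 0, 0, 0, 0, -0.702, 0, 0, 0, 0]'| grep -A3 tcp
python3 shift.py '[0, 0, 0, 0, 0, 0, 0, 0, 0, 0, 0, 0, 0, 0]' | grep -A3 tcp
python3 go.py .541 -.178 .183 70.7
python3 - <<'E'
from h import *
for n,roi in(("wrist",(150,0,500,400)),("side",(300,160,380,220))):
    c=cams.calibration(n);im=cams.capture(n);m=mask(im,roi,(90,20,30),(130,160,160));k=big(m)
    q=cv2.convexHull(np.array([plane(c,p,.012)[:2] for p in k],np.float32));print(n,cv2.fitEllipse(q),len(k))
    cv2.imwrite(f"pics/{n}7.png",im[:,:,::-1])
o=bot.get_obs()["tcp_pos"];c=cams.calibration("side");print(proj(c,o-[0,0,.154]),proj(cams.calibration("wrist"),o-[0,0,.154]))
s=cv2.imread("pics/side7.png");w=cv2.imread("pics/wrist7.png")
cv2.imwrite("pics/z7.png",np.hstack([cv2.resize(s[40:220,280:400],(400,600),interpolation=2),cv2.resize(w[:,180:450],(400,600))]))
E
```

```text
tcp_pos: [0.5409, -0.1769, 0.3292]
eef_rot: [-0.0, 0.964, 0.266, -0.0]
wrist_force: [-0.4, -0.0, -0.2]
grip_width: 0.0108
tcp_pos: [0.5409, -0.1769, 0.3292]
eef_rot: [-0.0, 0.814, 0.581, 0.0]
wrist_force: [0.2, 0.0, -0.6]
grip_width: 0.0109
tcp_pos: [0.5408, -0.1774, 0.3293]
eef_rot: [-0.0, 0.816, 0.578, 0.0]
wrist_force: [-0.9, -0.2, -1.4]
grip_width: 0.0105
t 18.9 tcp [ 0.5408 -0.1774  0.3293] rot [-0.0001 -0.0001 -0.0006] shift [-0.0005  0.0004  0.1463] Fw [-0.9 -0.2 -1.4] grip 0.010451153442315338 78.22581052780151 j [ 0.65  0.4  -0.61  1.61  0.24  1.2  -0.34]
wrist ((0.6457318663597107, -0.655817985534668), (0.1335521936416626, 0.4276653230190277), 25.659584045410156) 425
side ((0.5441704392433167, -0.18305249512195587), (0.08300421386957169, 0.11140976846218109), 156.1787567138672) 91
[343.20823438 131.70725145] [315.61735131 183.27342405]
```

View pics/z7.png

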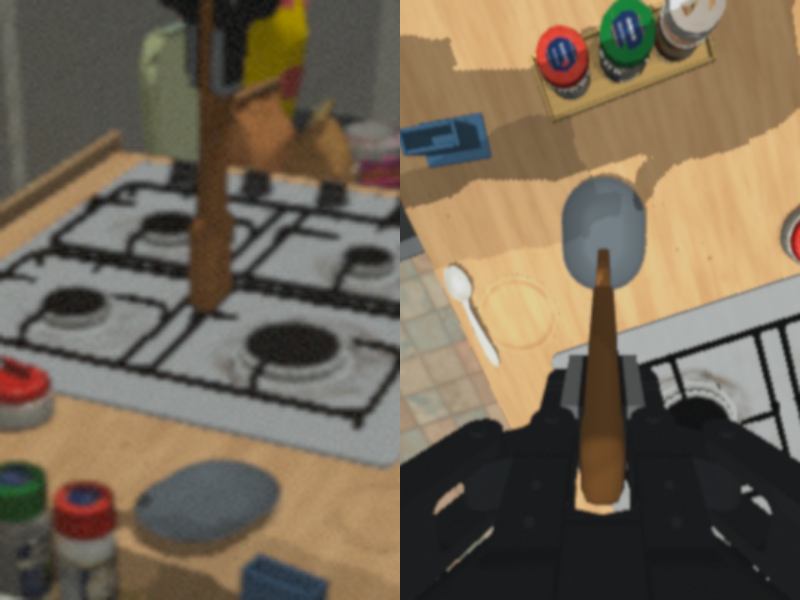

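Side: tip ≈(343,133) as predicted; wrist: dish centre ≈(317,155), its length aligned with the head. Descend.

```bash
python3 - <<'E'
from h import *
c=cams.calibration("wrist");print(proj(c,np.array([.541,-.178,.012])),plane(c,(317.2,154.5),.012))
E
python3 shift.py '[0, 0, 0, 0, 0, 0.025, 0, 0, 0, 0, 0, 0, 0.055, 0, 0, 0, 0, 0, 0, 0.08, 0, 0, 0, 0, 0, 0, 0.095, 0, 0, 0, 0, 0, 0, 0.1, 0]' | grep -A2 tcp
python3 shift.py '[0, 0, 0, 0, 0, 0.012, 0, 0, 0, 0, 0, 0, 0.024, 0, 0, 0, 0, 0, 0, 0.034, 0, 0, 0, 0, 0, 0, 0.041, 0, 0, 0, 0, 0, 0, 0.044, 0]'| grep -A2 tcp
python3 shift.py '[0, 0, 0, 0, 0, 0, 0, 0, 0, 0, 0, 0, 0, 0, 0, 0, 0, 0, 0, 0, 0, 0, 0, 0, 0, 0, 0, 0]' | grep -A2 tcp
python3 go.py .541 -.178 .184 70.7
python3 - <<'E'
from h import *
o=bot.get_obs()["tcp_pos"];c=cams.calibration("side");s=cams.capture("side");w=cams.capture("wrist");print(proj(c,o-[0,0,.154]))
cv2.imwrite("pics/z8.png",np.hstack([cv2.resize(s[90:240,300:400],(400,600),interpolation=2),cv2.resize(w[:,180:450],(400,600))])[:,:,::-1])
E
```

```text
[315.97876273 156.79344247] [ 0.54406201 -0.17516095  0.012     ]
tcp_pos: [0.5407, -0.1777, 0.2288]
eef_rot: [-0.0, 0.815, 0.579, -0.0]
wrist_force: [0.8, 0.8, -0.2]
tcp_pos: [0.5407, -0.1777, 0.1849]
eef_rot: [-0.0, 0.815, 0.579, -0.0]
wrist_force: [-0.5, -0.6, -0.7]
tcp_pos: [0.5409, -0.1778, 0.1855]
eef_rot: [0.0, 0.815, 0.579, 0.0]
wrist_force: [-0.3, 0.3, -0.9]
t 20.75 tcp [ 0.5409 -0.1778  0.1855] rot [ 0.0003 -0.      0.0007] shift [-0.0001  0.0002  0.0015] Fw [-0.3  0.3 -0.9] grip 0.01121116350395267 78.27155470848083 j [ 0.61  0.55 -0.56  1.78  0.35  0.91 -0.44]
[342.36671348 184.27649091]
```

View pics/z8.png

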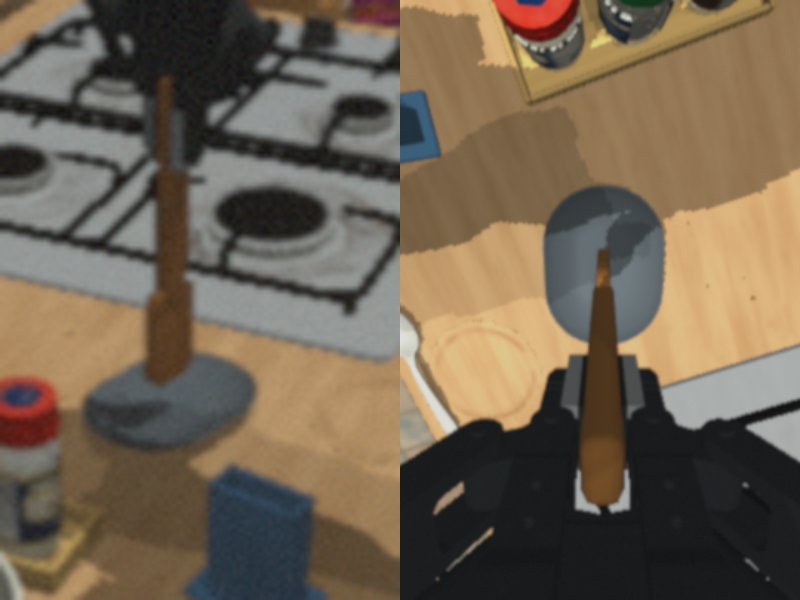

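Side: tip ≈(342,185) hanging over the dish middle, as predicted (tip about 3 cm above the worktop), no contact, spoon upright. Hand in.

```bash
python3 -c "
from cell import bot, cams
print(bot.job_done())"
```

```text
the job is handed in; nothing more can be done
None
```

I stirred the tomatoes for three turns without spilling any, carried the spoon well clear above the jars, and handed the job in with it held upright, its tip about 3 cm above the worktop over the middle of the rest; no verdict came back.

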